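# Free the ball tray and hold it level over the inspection plate

### The job

Press the dock's sprung lever down until it stays down by itself, so that its hook lets go of the tray. Then take the tray by its upright grip, lift it out with the loose ball and the roller still in their pockets, and carry it without tipping to the round inspection plate. Finish while still holding it there, level and still, with the ball over the middle of the plate and the tray's underside about 10 cm above the plate; do not put it down or let go, and leave the other things alone.

Things in the scene. Friction and masses are not known exactly. Their poses are not given: they have to be found in the camera images.
- dock: Fixed grey tray dock; base x +-52, y -176 to 88, 8 thick (mm). Origin on the worktop under the tray's middle; tray along y, underside at z=24, stops round it to z=34, 2 play. Lever at the -y end: pivot axis along x at y=-85, z=18; its hook reaches 7 over the tray's end, top at z=44. Detent housing 20x22, top z=38, at x=40, y=-120.
- dock_lever (a joint): Lever angle: 0 = up, hook over the tray (spring holds it there); grows as the tail is pressed down; stop at 0.72. Past about 0.60 a sprung detent snaps over it; let go, it springs back slightly and stays at about 0.57, hook clear of the tray. Pressing takes up to about 8 N at the pad. Pressing again does not release it.
- dock_lever_pad (a point): Middle of the top of the black rubber pad (36 along x by 22 mm) on the tail's end: press here. 75 mm along the tail from the pivot and 6 mm above its centre line. The tail points to the dock's -y, rising 0.65 rad above level at joint 0; the pad sinks on its arc from about 68 to 19 mm above the worktop.
- tray: Loose flat aluminium tray, 80 (x) by 150 (y) mm, 8 mm thick, about 0.25 kg. Origin at the centre of its underside; it lies in the dock with its axes along the dock's. In the middle stands a black upright grip, 14 mm thick (x), 40 mm long (y), from z=8 to z=51 mm, to be pinched across its thickness. Two round pockets, 32 mm wide and 2 mm deep.
- pocket_a (a point): Centre of the floor of the tray's pocket at y=-45, z=6 mm in the tray's frame (the end next to the lever).
- pocket_b (a point): Centre of the floor of the tray's other pocket, at y=+45, z=6 mm in the tray's frame.
- ball_center (a point): Centre of the loose steel ball, 28 mm across, 50 g, lying free in one of the tray's two pockets (either one). It rolls out if the tray tips about 30 degrees.
- roller: Short steel roller, 27 mm across and 22 mm high, 50 g, standing loose in the other pocket. Origin at the centre of its underside.
- plate: Fixed low round inspection plate, 100 mm across, 14 mm high, with a white disc 76 mm across in its middle and a small black switch on its -x side. Origin on the worktop under its middle.
- beaker: Bystander: glass beaker, 56x63x69 mm, origin at the centre of its underside. Leave alone.
- tape: Bystander: roll of black tape lying flat, 60 mm across, 19 mm high, origin at the centre of its underside. Leave alone.
- log_book: Bystander: dark blue hard-back book lying flat, 212x151x18 mm, origin at the centre of its underside. Leave alone.
Things that resemble listed ones, but are neither listed nor needed, are in the scene too. There is more than one size of the tray; the one meant has the size given above.

How it is judged:
By the outcome, as a careful person would: the job done as asked, in the order asked, and still so for the second after the job is handed in, while the arm keeps its last pose, push and grip.
It also fails if it takes over 51 s, if anything falls off the work surface, if the arm or the gripper's body presses on something with over 40 N, if the wrist force passes 120 N, or if a joint passes its speed limit or range.

### The arm

A 6-joint arm with a two-finger parallel gripper is mounted at the origin on a cart in front of the work surface, level with it; the furniture and walls round the work are solid. World frame = base frame: x ahead of the robot, y to its left, z up, the work surface at z = 0. Lengths are in m, angles in rad, forces in N, time in s.
With the tool pointing down it reaches from about 0.35 to 0.8 m from the base axis. Payload 7.3 kg.
Tool frame: the origin (TCP) lies midway between the tips of the shut fingers; the grasp point (between the pads) lies arm.tcp_to_grasp behind it (arm.tcp_to_grasp is the distance from the TCP to the grasp point, in m); z points along the fingers, y is the direction in which the jaws open and shut (so a half turn about z gives the same grasp; the last joint's range is limited). The gripper opens to 85 mm and grips with 20 to 120 N. Pads are 22 mm wide; open, the fingers measure 114 mm over their backs; the gripper's body (76 mm by 85 mm) begins 54 mm behind the grasp point. The pads swing forward as they close: fully open they stand 13 mm farther back than shut.
Start: joints at [1.025, 0.342, 1.524, -0, 1.275, -0.146], TCP at [0.204, 0.484, 0.231] pointing down, gripper open.
Joint ranges: [-2.53, 2.53], [-0.77, 2.02], [0.04, 2.7], [-1, 4.14], [0.28, 2.66], [-3.11, 3.11]. Speed limits (rad/s): [2.57, 2.57, 3.14, 3.14, 3.14, 3.14].

### API

Orientations are given as a 3x3 rotation matrix whose columns are the frame's x, y, z axes.
In Python, from workcell import arm gives the robot as it stands.
- The arm moves only by the shell command python3 -m creep 'ROWS'. ROWS is JSON, a list of rows, each an object with "slide": the shift along the tool's x, y, z in mm, a list of three; "dr": the turn, a rotation vector about the tool's x, y, z in rad, a list of three; "fingers": the gripper command: -1 is fully open, 1 is shut, values between are in proportion. A call has 1 to 12 rows; each row is the pose to reach, as a shift and turn from the pose commanded when the call began, along the tool's axes at that moment; what a row does not reach only later rows make up. A row lasts 1/8 s, in which the tool goes at most 62.5 mm and 10.7 degrees, less where a joint would pass 70% of its speed; a pose out of reach is approached as far as the arm can. A call with a gripper value outside its range is refused whole. The fingers move at their own pace and stop on an object; the grip force is fixed at half the most. Time passes only in rows, so rows that repeat a pose let the fingers close. It gives the time, the measured TCP pose, the force and the opening at its end, in the units of the state.
- arm.get_obs(): the state, without advancing time (a new reading comes with each control period).
- arm.camera(name): name is "scene" or "top" or "wrist"; returns a dict with "image" (400x640x3 uint8, red, green, blue), "intrinsics" (3x3 intrinsics, pixels), "R" (3x3) and "t" (3): a world point X has camera coordinates R X + t; the wrist camera has in their place "T_tool_cam" (4x4, takes a point from camera to tool coordinates, whose origin is the TCP and whose axes are the flange's). Camera axes: x right, y down, z forward; pixel columns grow to the right and rows downward; lengths in m; the calibration is good to about 2 mm. A picture is of the moment at which its call begins: read the wrist's pose just before it. There is no depth.
- arm.job_done(): hands the job in, once; it reports no verdict.
The state is a dict: "t": time; "qpos": joint angles; "dq": joint speeds; "effort": joint torques, N m; "tcp_pos": TCP position; "ee_rot": TCP orientation; "wrist_force": force on the tool from outside, world axes, zero at the start; "ft_torque": the same for the moment, N m; "finger_gap": finger opening in m.
Only numpy, scipy, OpenCV 4.12 (cv2) and the standard library are available. Lean on these libraries where they do the work, as an engineer would, in place of code of your own. Each camera call takes 0.05 s, during which the arm holds its last target. There are 200 camera calls.

## Working session

There is one attempt and no reset: what is moved stays moved. The work goes in short steps, Python scripts to look and compute and a shell command to move; the robot and the scene stay as the last step left them, time stands still between calls to the robot, and variables do not carry over. Pictures are saved under pics/ and viewed, about 8 in all and at most 12, crops included, and the job is handed in when it is done.

```bash
mkdir -p pics
cat > h.py <<'E'
import numpy as np, cv2
from workcell import arm
def snap(n,f):
    c=arm.camera(n); cv2.imwrite('pics/'+f,cv2.cvtColor(c['image'],cv2.COLOR_RGB2BGR)); return c
def ray(c,u,v,z):
    d=np.linalg.inv(c['intrinsics'])@[u,v,1]; o=-c['R'].T@c['t']; d=c['R'].T@d
    return o+d*(z-o[2])/d[2]
def proj(c,X):
    p=c['intrinsics']@(c['R']@np.array(X)+c['t']); return p[:2]/p[2]
E
python3 - <<'E'
from h import *
import pickle
o=arm.get_obs(); print(o, arm.tcp_to_grasp)
a=snap('top','top0.png'); b=snap('scene','scene0.png'); pickle.dump((a,b),open('c.pkl','wb'))
for c in(a,b): print(c['intrinsics'],-c['R'].T@c['t'],c['R'])
E
```

```text
{'t': 0.0, 'qpos': array([ 1.02499969e+00,  3.42742943e-01,  1.52502696e+00,  1.33066365e-05,
        1.27538670e+00, -1.45996324e-01]), 'dq': array([-0.00028658, -0.00242842, -0.00048731, -0.00060543, -0.00028596,
        0.00205898]), 'effort': array([-1.46000584e-03, -4.33693492e+01, -2.46005988e+01, -5.16945911e-04,
        7.97649409e-03, -4.08299400e-06]), 'tcp_pos': array([0.20411181, 0.48326263, 0.23061199]), 'ee_rot': array([[-9.21137125e-01,  3.89237357e-01, -8.22722753e-04],
       [ 3.89238152e-01,  9.21136196e-01, -1.33011668e-03],
       [ 2.40108608e-04, -1.54545494e-03, -9.99998777e-01]]), 'wrist_force': array([ 1.10607861, -0.24315102,  0.04697778]), 'ft_torque': array([ 0.01082381, -0.0040315 ,  0.05111859]), 'finger_gap': 0.08497904806524184} 0.0187
[[488.71413198   0.         313.84667369]
 [  0.         488.71413198 201.43999923]
 [  0.           0.           1.        ]] [0.4429739  0.11697587 1.48008299] [[-0.01312132 -0.99983622  0.01246457]
 [-0.99775681  0.01227363 -0.06580809]
 [ 0.06564433 -0.0133001  -0.99775444]]
[[507.96265705   0.         320.14389119]
 [  0.         507.96265705 195.25512776]
 [  0.           0.           1.        ]] [-0.48736185 -1.03560857  0.96277436] [[ 0.74214119 -0.67011686  0.01303282]
 [-0.32353705 -0.37520483 -0.86864556]
 [ 0.58698401  0.64044105 -0.49526259]]
```

View pics/top0.png

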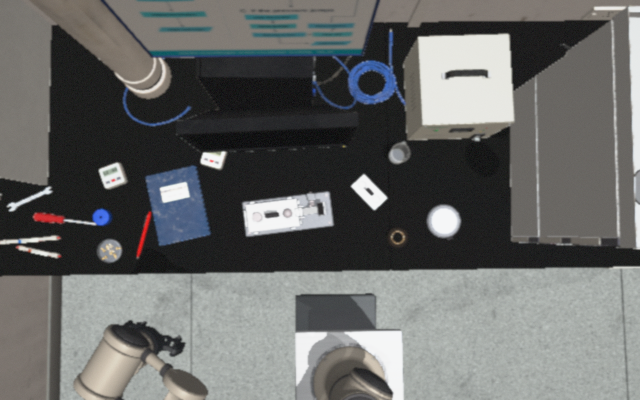

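View pics/scene0.png

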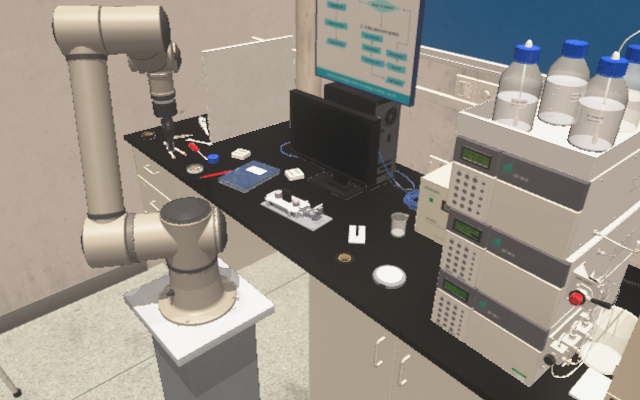

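The top view shows the dock with the tray at about (287,214), its lever end to the right at (320,210), the plate at (444,221), the tape at (398,236), the beaker at (400,152) and a small decoy tray at (369,191). I'll enlarge the dock and plate.

Run:
```python
from h import *
a=cv2.imread('pics/top0.png')[180:245,235:340]; b=cv2.imread('pics/scene0.png')[180:240,250:345]; p=cv2.imread('pics/top0.png')[195:245,415:475]
A=cv2.resize(a,None,fx=5,fy=5,interpolation=cv2.INTER_CUBIC);B=cv2.resize(b,None,fx=4,fy=4,interpolation=cv2.INTER_CUBIC);P=cv2.resize(p,None,fx=4,fy=4,interpolation=cv2.INTER_CUBIC)
im=np.zeros((570,640,3),np.uint8); im[:325,:525]=A; im[327:567,:380]=B; im[327:527,390:630]=P
cv2.imwrite('pics/crop0.png',im)
```

```text
(no output)
```

View pics/crop0.png

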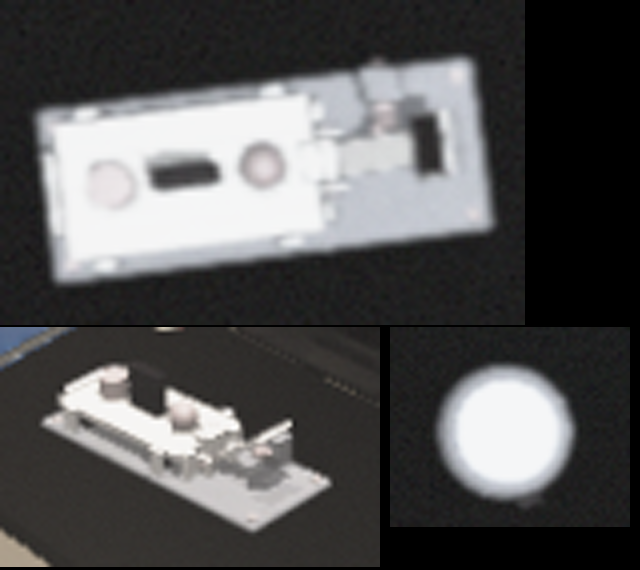

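```bash
cat > m.py <<'E'
from h import *
import pickle
a,b=pickle.load(open('c.pkl','rb'))
f=lambda x,y:(x/5+235-.4,y/5+180-.4)
W=np.array([ray(a,*f(*p),.008)[:2] for p in[(37,110),(472,58),(494,230),(55,283)]])
L=np.array([[.052,.088],[.052,-.176],[-.052,-.176],[-.052,.088]])
Lc=L-L.mean(0);Wc=W-W.mean(0)
U,S,V=np.linalg.svd(Lc.T@Wc);R=(U@V).T;t=W.mean(0)-R@L.mean(0)
if __name__=='__main__':
    print(W,'yaw',np.arctan2(R[1,0],R[0,0]),'t',t,'res',W-(L@R.T+t))
    g=lambda x,y,z:np.r_[R@[x,y]+t,z]
    print('plate',ray(a,443.9,221.1,.014))
    for n,x,y,z in[(  'ball',0,-.045,.044),('roller',0,.045,.052),('grip',0,0,.075),('pad',0,-.085-.075*np.cos(.65)+.006*np.sin(.65),.068)]:
        X=g(x,y,z);p=proj(a,X);q=proj(b,X);print(n,X,'crop',(p+.4-[235,180])*5,(q-[250,180])*4+[0,327])
    o=arm.get_obs();print(o['ee_rot'].T@(g(0,-.085-.0561,.068)-o['tcp_pos']))
E
python3 m.py
```

```text
[[0.54200535 0.31385794]
 [0.57029485 0.05111759]
 [0.46621273 0.03944167]
 [0.43785885 0.30343941]] yaw 0.10693406090901006 t [0.4993968  0.22071282] res [[ 2.97838935e-04  9.77917332e-05]
 [ 4.10519715e-04 -1.50524794e-04]
 [-2.65649927e-04 -7.26490422e-04]
 [-4.42708724e-04  7.79223483e-04]]
plate [ 0.47534378 -0.29307497  0.014     ]
ball [0.50419967 0.17596986 0.044     ] crop [264.04429232 167.29320598] [181.95938377 413.45190995]
roller [0.49459394 0.26545578 0.052     ] crop [110.23718743 185.09216283] [111.33625152 371.94169116]
grip [0.4993968  0.22071282 0.075     ] crop [183.98352718 174.35493685] [145.59584202 366.32628327]
pad [0.51445381 0.08044348 0.068     ] crop [427.31603356 145.76229485] [261.8881252 428.0173588]
[-0.44267363 -0.25010031  0.16296541]
```

Every predicted point matches the picture: the ball is in pocket_a and the roller in pocket_b. Now I'll move above the pad with the fingers shut.

```bash
python3 -m creep '[{"slide":[-50,-30,40],"dr":[0,0,0.12],"fingers":1},{"slide":[-100,-57,60],"dr":[0,0,0.25],"fingers":1},{"slide":[-150,-85,80],"dr":[0,0,0.4],"fingers":1},{"slide":[-205,-116,80],"dr":[0,0,0.55],"fingers":1},{"slide":[-260,-147,80],"dr":[0,0,0.7],"fingers":1},{"slide":[-315,-178,80],"dr":[0,0,0.85],"fingers":1},{"slide":[-370,-209,80],"dr":[0,0,1.0],"fingers":1},{"slide":[-420,-237,80],"dr":[0,0,1.064],"fingers":1},{"slide":[-443,-250,80],"dr":[0,0,1.064],"fingers":1},{"slide":[-443,-250,120],"dr":[0,0,1.064],"fingers":1},{"slide":[-443,-250,140],"dr":[0,0,1.064],"fingers":1},{"slide":[-443,-250,140],"dr":[0,0,1.064],"fingers":1}]'
python3 - <<'E'
from m import *
o=arm.get_obs();print(o['tcp_pos'],R.T@(o['tcp_pos'][:2]-t),o['ee_rot'],o['wrist_force'],o['qpos'])
c=snap('wrist','w1.png');np.save('wr.npy',c['T_tool_cam']);print(c['T_tool_cam'],c['intrinsics'])
E
```

```text
t: 1.6
tcp_pos: [0.5138, 0.0808, 0.0897]
ee_rot: [[-0.106, 0.994, -0.004], [0.994, 0.106, 0.0], [0.0, -0.004, -1.0]]
wrist_force: [-0.3, -0.5, -0.0]
finger_gap: 0.0005
[0.51382473 0.08076631 0.08969631] [-0.00059103 -0.14068704] [[-1.06487340e-01  9.94305187e-01 -4.20008069e-03]
 [ 9.94313940e-01  1.06488436e-01  3.75027980e-05]
 [ 4.84549251e-04 -4.17220520e-03 -9.99991179e-01]] [-0.3046157  -0.48214469 -0.02320414] [ 8.44762846e-03  4.94621240e-01  1.72068351e+00  9.10097641e-05
  9.30487535e-01 -9.82975488e-02]
[[ 1.01818458e-04 -9.58780655e-01 -2.84147224e-01  7.22025982e-02]
 [ 9.99999256e-01  4.42928090e-04 -1.13621558e-03  1.21789231e-03]
 [ 1.21523830e-03 -2.84146897e-01  9.58779987e-01 -1.43277722e-01]
 [ 0.00000000e+00  0.00000000e+00  0.00000000e+00  1.00000000e+00]] [[294.41608533   0.         321.20869237]
 [  0.         294.41608533 199.43859175]
 [  0.           0.           1.        ]]
```

View pics/w1.png

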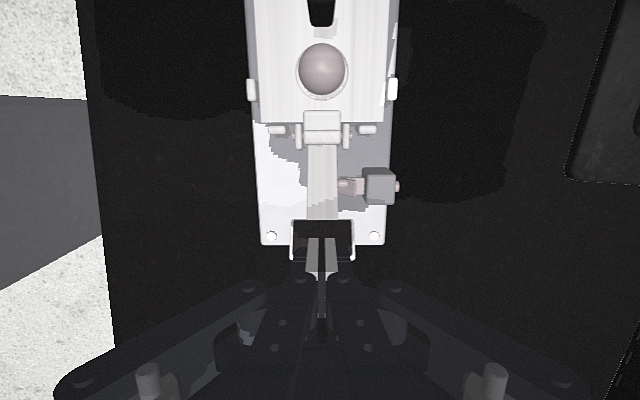

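```bash
python3 -m creep '[{"slide":[0,0,10],"dr":[0,0,0],"fingers":1},{"slide":[-3,0,20],"dr":[0,0,0],"fingers":1},{"slide":[-8,0,30],"dr":[0,0,0],"fingers":1},{"slide":[-12,0,38],"dr":[0,0,0],"fingers":1},{"slide":[-15,0,46],"dr":[0,0,0],"fingers":1},{"slide":[-17,0,53],"dr":[0,0,0],"fingers":1},{"slide":[-18,0,59],"dr":[0,0,0],"fingers":1},{"slide":[-19,0,65],"dr":[0,0,0],"fingers":1},{"slide":[-19,0,68],"dr":[0,0,0],"fingers":1},{"slide":[-19,0,69],"dr":[0,0,0],"fingers":1},{"slide":[-19,0,69],"dr":[0,0,0],"fingers":1}]'
```

```text
t: 3.02
tcp_pos: [0.5182, 0.0613, 0.0228]
ee_rot: [[-0.107, 0.994, 0.003], [0.994, 0.107, -0.001], [-0.001, 0.002, -1.0]]
wrist_force: [1.0, -4.4, 6.1]
finger_gap: -0.0003
```

```bash
python3 -m creep '[{"slide":[0,0,2],"dr":[0,0,0],"fingers":1},{"slide":[0,0,3],"dr":[0,0,0],"fingers":1},{"slide":[0,0,3],"dr":[0,0,0],"fingers":1},{"slide":[0,0,-20],"dr":[0,0,0],"fingers":1},{"slide":[0,0,-60],"dr":[0,0,0],"fingers":1},{"slide":[0,0,-110],"dr":[0,0,0],"fingers":-1},{"slide":[20,0,-110],"dr":[0,0,0],"fingers":-1},{"slide":[60,0,-110],"dr":[0,0,0],"fingers":-1},{"slide":[60,0,-110],"dr":[0,0,0],"fingers":-1},{"slide":[60,0,-110],"dr":[0,0,0],"fingers":-1}]'
python3 - <<'E'
from m import *
o=arm.get_obs();print(o['tcp_pos'],R.T@(o['tcp_pos'][:2]-t),o['wrist_force'],o['ft_torque'])
c=snap('wrist','w2.png')
T=c['T_tool_cam'];K=c['intrinsics']
def pw(x,y,z):
    X=np.r_[R@[x,y]+t,z];p=o['ee_rot'].T@(X-o['tcp_pos']);q=T[:3,:3].T@(p-T[:3,3]);u=K@q;return u[:2]/u[2]
for n,p in dict(grip=(0,0,.075),grip1=(.007,.02,.075),ball=(0,-.045,.044),padlatched=(0,-.16,.03),padup=(0,-.141,.068),corner=(.04,.075,.032)).items():print(n,pw(*p))
E
```

```text
t: 4.28
tcp_pos: [0.5105, 0.1216, 0.1319]
ee_rot: [[-0.108, 0.994, -0.001], [0.994, 0.108, -0.0], [-0.0, -0.001, -1.0]]
wrist_force: [0.3, -0.8, -0.2]
finger_gap: 0.0852
[0.51050212 0.12156585 0.13189263] [ 0.00045988 -0.09976593] [ 0.29876891 -0.79844164 -0.17370328] [ 0.02342704 -0.01919615 -0.0293932 ]
grip [319.09959543  66.19582046]
grip1 [330.61482465  30.30990385]
ball [319.51843673 135.80547421]
padlatched [319.72213198 261.30880711]
padup [319.38395917 263.06116307]
corner [377.26551616 -42.21199793]
```

View pics/w2.png

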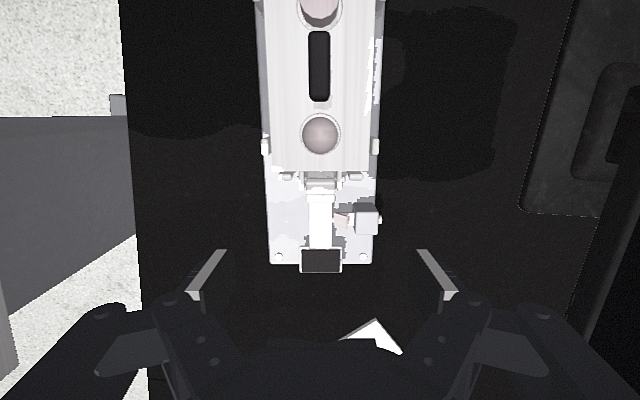

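The lever is latched: its tail lies flat, the pad is at (320,260) and the hook is clear of the tray's end at (318,183). The grip, at (319,66), is where predicted. Next I'll go over it and grasp.

```bash
python3 -m creep '[{"slide":[50,0,0],"dr":[0,0,0],"fingers":-1},{"slide":[100,0,0],"dr":[0,0,0],"fingers":-1},{"slide":[100,0,0],"dr":[0,0,0],"fingers":-1},{"slide":[100,0,40],"dr":[0,0,0],"fingers":-1},{"slide":[100,0,75],"dr":[0,0,0],"fingers":-1},{"slide":[100,0,90],"dr":[0,0,0],"fingers":-1},{"slide":[100,0,90],"dr":[0,0,0],"fingers":-0.2},{"slide":[100,0,90],"dr":[0,0,0],"fingers":0.4},{"slide":[100,0,90],"dr":[0,0,0],"fingers":1},{"slide":[100,0,90],"dr":[0,0,0],"fingers":1},{"slide":[100,0,90],"dr":[0,0,0],"fingers":1},{"slide":[100,0,90],"dr":[0,0,0],"fingers":1}]'
python3 -c "
from m import *
o=arm.get_obs();print(o['tcp_pos'],R.T@(o['tcp_pos'][:2]-t),o['wrist_force'],o['ft_torque'])"
```

```text
t: 5.82
tcp_pos: [0.5001, 0.2212, 0.0433]
ee_rot: [[-0.107, 0.994, 0.001], [0.994, 0.107, 0.0], [0.0, 0.001, -1.0]]
wrist_force: [-2.5, -0.9, 7.1]
finger_gap: 0.0131
[0.50008309 0.22118501 0.04328159] [0.00073276 0.00039624] [-2.47529708 -0.86971516  7.08305154] [-0.20151858  0.45818797  0.05974162]
```

```bash
python3 -m creep '[{"slide":[0,0,-2],"dr":[0,0,0],"fingers":1},{"slide":[0,0,-5],"dr":[0,0,0],"fingers":1},{"slide":[0,0,-9],"dr":[0,0,0],"fingers":1},{"slide":[0,0,-15],"dr":[0,0,0],"fingers":1},{"slide":[0,0,-22],"dr":[0,0,0],"fingers":1},{"slide":[0,0,-30],"dr":[0,0,0],"fingers":1},{"slide":[0,0,-40],"dr":[0,0,0],"fingers":1},{"slide":[0,0,-52],"dr":[0,0,0],"fingers":1},{"slide":[0,0,-66],"dr":[0,0,0],"fingers":1},{"slide":[0,0,-80],"dr":[0,0,0],"fingers":1},{"slide":[0,0,-90],"dr":[0,0,0],"fingers":1},{"slide":[0,0,-90],"dr":[0,0,0],"fingers":1}]'
python3 - <<'E'
from h import *
o=arm.get_obs();print(o['tcp_pos'],o['ft_torque'])
snap('wrist','w3.png');snap('scene','s3.png')
w=cv2.imread('pics/w3.png')[:400,120:520]
s=cv2.resize(cv2.imread('pics/s3.png')[130:250,230:350],(400,400),interpolation=cv2.INTER_CUBIC)
cv2.imwrite('pics/c3.png',np.hstack([w,s]))
E
```

```text
t: 7.32
tcp_pos: [0.5005, 0.2212, 0.1333]
ee_rot: [[-0.107, 0.994, 0.002], [0.994, 0.107, 0.001], [0.0, 0.002, -1.0]]
wrist_force: [-0.0, -0.1, -4.2]
finger_gap: 0.0127
[0.50051225 0.22124834 0.13329128] [ 0.03710645 -0.00661543 -0.05552284]
```

View pics/c3.png

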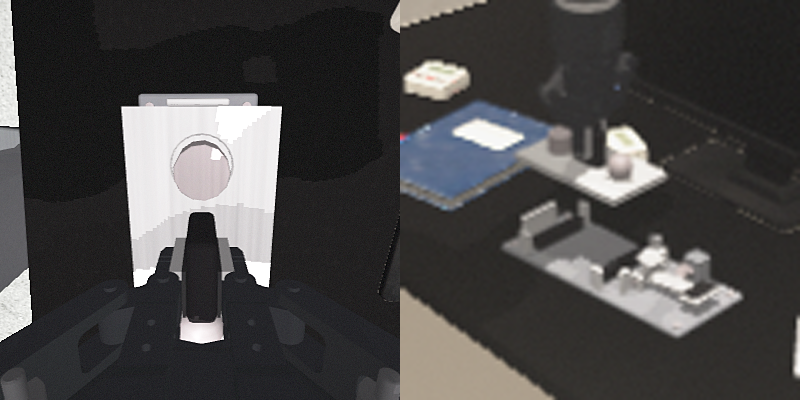

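Both loads are in their pockets. The tray rose 90 mm, which puts its underside at about 0.114, the height wanted. I'll carry it smoothly in two calls.

```bash
python3 -m creep '[{"slide":[-4,-1,0],"dr":[0,0,0],"fingers":1},{"slide":[-13,-2,0],"dr":[0,0,0],"fingers":1},{"slide":[-28,-5,0],"dr":[0,0,0],"fingers":1},{"slide":[-49,-8,0],"dr":[0,0,0],"fingers":1},{"slide":[-76,-13,0],"dr":[0,0,0],"fingers":1},{"slide":[-106,-18,0],"dr":[0,0,0],"fingers":1},{"slide":[-136,-23,0],"dr":[0,0,0],"fingers":1},{"slide":[-166,-29,0],"dr":[0,0,0],"fingers":1},{"slide":[-192,-33,0],"dr":[0,0,0],"fingers":1},{"slide":[-212,-37,0],"dr":[0,0,0],"fingers":1},{"slide":[-225,-39,0],"dr":[0,0,0],"fingers":1},{"slide":[-232,-40,0],"dr":[0,0,0],"fingers":1}]' && python3 -m creep '[{"slide":[-4,-1,0],"dr":[0,0,0],"fingers":1},{"slide":[-13,-2,0],"dr":[0,0,0],"fingers":1},{"slide":[-28,-5,0],"dr":[0,0,0],"fingers":1},{"slide":[-49,-8,0],"dr":[0,0,0],"fingers":1},{"slide":[-76,-13,0],"dr":[0,0,0],"fingers":1},{"slide":[-106,-18,0],"dr":[0,0,0],"fingers":1},{"slide":[-136,-23,0],"dr":[0,0,0],"fingers":1},{"slide":[-166,-29,0],"dr":[0,0,0],"fingers":1},{"slide":[-192,-33,0],"dr":[0,0,0],"fingers":1},{"slide":[-212,-37,0],"dr":[0,0,0],"fingers":1},{"slide":[-225,-39,0],"dr":[0,0,0],"fingers":1},{"slide":[-231,-40,0],"dr":[0,0,0],"fingers":1}]' && python3 -m creep '[{"slide":[0,0,0],"dr":[0,0,0],"fingers":1},{"slide":[0,0,0],"dr":[0,0,0],"fingers":1},{"slide":[0,0,0],"dr":[0,0,0],"fingers":1},{"slide":[0,0,0],"dr":[0,0,0],"fingers":1}]'
python3 - <<'E'
from h import *
o=arm.get_obs();print(o['tcp_pos'],o['ee_rot'],o['ft_torque'],o['dq'])
pb=o['tcp_pos']+o['ee_rot'][:,0]*-.045; pb[2]=.134;print('ball',pb)
a=snap('top','t4.png');b=snap('scene','s4.png')
for c in(a,b):print(proj(c,pb),proj(c,[.4753,-.2931,.014]))
w=cv2.resize(cv2.imread('pics/t4.png')[160:260,390:490],(400,400),interpolation=cv2.INTER_CUBIC)
s=cv2.resize(cv2.imread('pics/s4.png')[190:310,310:430],(400,400),interpolation=cv2.INTER_CUBIC)
cv2.imwrite('pics/c4.png',np.hstack([w,s]))
E
```

```text
t: 8.93
tcp_pos: [0.4849, -0.0147, 0.1323]
ee_rot: [[-0.106, 0.994, 0.0], [0.994, 0.106, 0.0], [0.0, 0.0, -1.0]]
wrist_force: [0.7, 0.1, -4.2]
finger_gap: 0.0132
t: 10.42
tcp_pos: [0.4698, -0.2483, 0.1322]
ee_rot: [[-0.106, 0.994, -0.0], [0.994, 0.106, 0.0], [0.0, -0.0, -1.0]]
wrist_force: [-0.5, 0.0, -3.4]
finger_gap: 0.0133
t: 10.92
tcp_pos: [0.47, -0.2474, 0.1323]
ee_rot: [[-0.107, 0.994, 0.0], [0.994, 0.107, 0.0], [0.0, 0.0, -1.0]]
wrist_force: [0.4, 0.1, -3.8]
finger_gap: 0.0131
[ 0.4700222  -0.24741138  0.1323313 ] [[-1.07381317e-01  9.94217907e-01  7.65384832e-05]
 [ 9.94217906e-01  1.07381309e-01  1.02440636e-04]
 [ 9.36295125e-05  8.70961410e-05 -9.99999992e-01]] [ 0.00554157 -0.04349397 -0.0277727 ] [-0.00330981  0.00199413 -0.00180482  0.00209328 -0.00084021  0.00095137]
ball [ 0.47485436 -0.29215118  0.134     ]
[455.64287827 220.16678704] [443.90873294 221.11445194]
[391.92316436 240.62988547] [388.91450221 273.98016659]
```

View pics/c4.png

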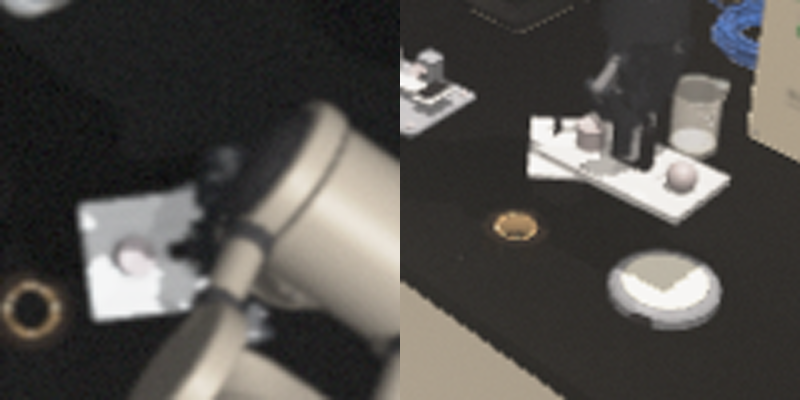

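The tray is level over the plate, with the ball and the roller still in. The ball appears about 3 px from its predicted place. It can roll a few mm in its pocket, so I'll measure it against the plate.

Run:
```python
from h import *
s=cv2.imread('pics/s4.png')[220:300,355:435]
cv2.imwrite('pics/c5.png',cv2.resize(s,(560,560),interpolation=cv2.INTER_CUBIC))
```

```text
(no output)
```

View pics/c5.png

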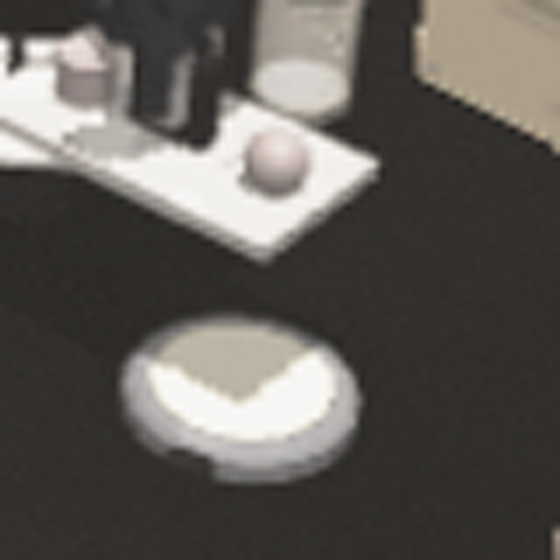

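Run:
```python
from h import *
import pickle
b=pickle.load(open('c.pkl','rb'))[1];o=arm.get_obs();P=o['tcp_pos'];E=o['ee_rot']
q=lambda x,y:(x/7+355-.43,y/7+220-.43)
print('ball',ray(b,*q(276,162),.134),'plate',ray(b,*q(243,380),.014))
for n,x,y,px in[('near',-.04,-.075,(265,247)),('right',.04,-.075,(379,161))]:
    X=P+E[:,0]*y+E[:,1]*x;X[2]=.122;m=ray(b,*q(*px),.122);print(n,X,m,m-X)
```

```text
ball [ 0.47143812 -0.3028607   0.134     ] plate [ 0.47657695 -0.29343533  0.014     ]
near [ 0.43824975 -0.32643069  0.122     ] [ 0.43716256 -0.32796909  0.122     ] [-1.08718602e-03 -1.53839341e-03 -1.11022302e-16]
right [ 0.51778987 -0.31786512  0.122     ] [ 0.51800259 -0.31972915  0.122     ] [ 0.00021272 -0.00186403  0.        ]
```

The ball has rolled about 9 mm towards -y, to its pocket's rim, so I'll shift gently and re-measure.

```bash
python3 -m creep '[{"slide":[0.5,0.3,0],"dr":[0,0,0],"fingers":1},{"slide":[1.3,0.7,0],"dr":[0,0,0],"fingers":1},{"slide":[2.3,1.3,0],"dr":[0,0,0],"fingers":1},{"slide":[3.4,1.9,0],"dr":[0,0,0],"fingers":1},{"slide":[4.5,2.5,0],"dr":[0,0,0],"fingers":1},{"slide":[5.6,3.1,0],"dr":[0,0,0],"fingers":1},{"slide":[6.7,3.7,0],"dr":[0,0,0],"fingers":1},{"slide":[7.7,4.2,0],"dr":[0,0,0],"fingers":1},{"slide":[8.5,4.7,0],"dr":[0,0,0],"fingers":1},{"slide":[9,5,0],"dr":[0,0,0],"fingers":1}]' && python3 -m creep '[{"slide":[0,0,0],"dr":[0,0,0],"fingers":1},{"slide":[0,0,0],"dr":[0,0,0],"fingers":1},{"slide":[0,0,0],"dr":[0,0,0],"fingers":1},{"slide":[0,0,0],"dr":[0,0,0],"fingers":1},{"slide":[0,0,0],"dr":[0,0,0],"fingers":1},{"slide":[0,0,0],"dr":[0,0,0],"fingers":1},{"slide":[0,0,0],"dr":[0,0,0],"fingers":1},{"slide":[0,0,0],"dr":[0,0,0],"fingers":1}]'
python3 - <<'E'
from h import *
s1=snap('scene','s6.png')
f=lambda n:cv2.resize(cv2.imread(n)[220:300,355:435],(560,560),interpolation=cv2.INTER_CUBIC)
cv2.imwrite('pics/c6.png',f('pics/s6.png'))
E
```

```text
t: 12.28
tcp_pos: [0.474, -0.2383, 0.1323]
ee_rot: [[-0.107, 0.994, 0.0], [0.994, 0.107, 0.0], [0.0, 0.0, -1.0]]
wrist_force: [0.3, 0.2, -4.5]
finger_gap: 0.0134
t: 13.28
tcp_pos: [0.4739, -0.2383, 0.1323]
ee_rot: [[-0.107, 0.994, 0.0], [0.994, 0.107, 0.0], [0.0, 0.0, -1.0]]
wrist_force: [-0.1, 0.0, -2.9]
finger_gap: 0.0129
```

View pics/c6.png

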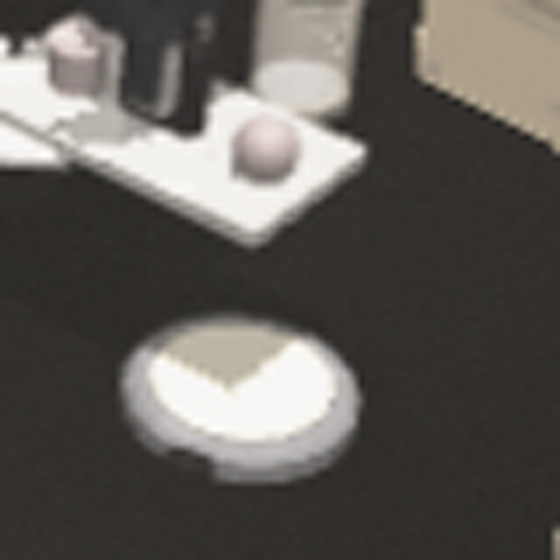

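Run:
```python
from h import *
import pickle
b=pickle.load(open('c.pkl','rb'))[1];o=arm.get_obs();print(o['tcp_pos'],np.abs(o['dq']).max(),o['t'])
print(ray(b,265/7+354.57,150/7+219.57,.134))
print(arm.job_done())
```

```text
[ 0.4739507  -0.23830598  0.13227969] 0.003969093055131478 13.325
[ 0.47454194 -0.29431313  0.134     ]
the job is handed in; nothing more can be done
None
```

I pressed the lever until it latched, lifted the tray by its grip and carried it to the inspection plate, where the arm still holds it. I handed the job in at 13.3 s.

- **Lever:** the pad went down to about 22 mm above the worktop. The wrist camera then showed the tail lying flat and the hook clear of the tray.
- **Carry:** the gripper closed to 13 mm on the grip. The ball and roller were still in their pockets in every picture, and the tool stayed level throughout.
- **Final position:** the ball measured at (0.4745, -0.2943). The plate's middle is at (0.475, -0.293) from the top camera and (0.477, -0.293) from the scene camera, so the ball is within about 2 mm. The tray's underside is about 0.113 m above the worktop, or 0.10 m above the plate, and the arm is still.

**Disagreements:** on first arrival the ball had rolled about 9 mm within its pocket, towards the tray's end, so I shifted the tray gently to centre it and measured again. The tray's corners showed about 2 mm off prediction, which is within the camera calibration. The ball's final position comes from the scene camera alone, because the arm hid it from the top camera and the grip from the wrist camera.

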